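# Wedge the dial guard open and set the speed

### The arm

A 6-joint arm with a two-finger parallel gripper is mounted at the origin on the work surface. World frame = base frame: x ahead of the robot, y to its left, z up, the work surface at z = 0. Lengths are in m, angles in rad, forces in N, time in s.
With the tool pointing down it reaches from about 0.325 to 1 m from the base axis. Payload 5.1 kg.
Tool frame: the origin (TCP) lies at the very end of the fingers, on their centre line; the grasp point (between the pads) lies 19 mm behind it; z points along the fingers, y is the direction in which the jaws open and shut (so a half turn about z gives the same grasp; the last joint's range is limited). The gripper opens to 85 mm and grips with 20 to 120 N. Pads are 22 mm wide; open, the fingers measure 114 mm over their backs; the gripper's body (76 mm by 85 mm) begins 54 mm behind the grasp point. The pads swing forward as they close: fully open they stand 13 mm farther back than shut.
Start: joints at [1.092, 0.124, 1.65, -0, 1.367, -0.083], TCP at [0.251, 0.6, 0.231] pointing down, gripper open.
Joint ranges: [-2.61, 2.61], [-1.02, 2.33], [0.03, 2.71], [-1.35, 4.49], [0.32, 2.68], [-2.91, 2.91]. Speed limits (rad/s): [2.57, 2.57, 3.14, 3.14, 3.14, 3.14].

### API

Orientations are given as a unit quaternion [w, x, y, z].
In Python, from bench import monitor, cams, job_done gives the robot as it stands.
- The arm moves only by the tool jog_arm, never from a script. Its argument "steps" is a list of rows, each a list of 3 entries, a list of its own where there are three numbers: the shift along the tool's x, y, z in cm, then the turn about the tool's z in degrees, then the closure in counts, from 0 (fully open) to 255 (shut). A call has 1 to 12 rows; each row shifts and turns the commanded pose from where the row before left it, along the tool's axes as they then stand; what a row does not reach is not made up. A row lasts 1/12 s, in which the tool goes at most 41.7 mm and 7.16 degrees, less where a joint would pass 70% of its speed; a pose out of reach is approached as far as the arm can. A call is refused whole if a number of a shift passes 4.17 or a number of a turn 7.16, either way. A call with a gripper value outside its range is refused whole. The fingers move at their own pace and stop on an object; "squeeze" is the grip in N (left out, the last holds). Time passes only in rows, so rows that do not move let the fingers close. It gives the time, the measured TCP pose, the force and the opening at its end, in the units of the state.
- monitor.state(): the state, without advancing time (a new reading comes with each control period).
- cams.camera(name): name is "scene" or "side" or "wrist"; returns the picture (420x560x3 uint8, red, green, blue); there is no depth.
- cams.camera_model(name): a dict with "intrinsics" (3x3 intrinsics, pixels), "extrinsics" (4x4, takes a point from camera to world coordinates). Camera axes: x right, y up, looking along -z (the intrinsics and any distortion apply to the point x, -y, -z); pixel columns grow to the right and rows downward; lengths in m; the calibration is good to about 2 mm. A picture is of the moment at which its call begins: read the wrist's pose just before it. camera_model takes no time and is no camera call; for the wrist camera it gives the pose at the moment of the call.
- job_done(): hands the job in, once; it reports no verdict.
The state is a dict: "t": time; "joint_pos": joint angles; "joint_velocities": joint speeds; "joint_efforts": joint torques, N m; "eef_pos": TCP position; "tool_rot": TCP orientation; "force": force on the tool from outside, world axes, zero at the start; "ft_torque": the same for the moment, N m; "width": finger opening in m.
Only numpy, scipy, OpenCV 4.12 (cv2) and the standard library are available. Lean on these libraries where they do the work, as an engineer would, in place of code of your own. Each camera call takes 0.05 s, during which the arm holds its last target. There are 200 camera calls.

### The job

The speed dial on the grey console is under a clear cover that springs shut by itself: slide the dark wooden wedge, ramp first and flat on the bench, under the cover's yellow roller and on until its red shoulder presses the roller and the cover firmly against the cover's rubber stop, with a push of about 12 N, never ramming it. Let go so that the wedge alone keeps the cover open, then turn the dial clockwise until its white pointer is at the red mark. Leave the wedge in place under the roller, and do not disturb the other things on the bench.

Things in the scene. Friction and masses are not known exactly. Their poses are not given: they have to be found in the camera images.
- console: Dark grey control box, 170 (its x) x 80 (its y) x 40 mm high, fixed to the bench. Origin: centre of its underside, on the bench. Its x axis points level from its front (yellow strip) to its hinge end; y to the roller's side; z up. The knob's axis is at x = -30 mm, y = 0.
- cover (a joint): Angle of the clear cover (140 mm long, 88 wide, 40 deep, orange trim) about its far lower edge: 0 shut, grows as it opens; a spring shuts it. About 1.355 rad with the roller on the wedge's flat. Rubber stop from 1.43 rad: from there the wedge's push rises steeply, some 4 N per mm, and must be felt.
- hinge (a point): Middle of the cover's hinge line, 42 mm above the bench, at console x = +70 mm; the line runs along the console's y axis.
- roller: Yellow free-turning roller, 16 mm diameter, 40 mm long, on an 8 mm steel pin at the cover's left side; origin at its centre, at console y = +100 mm. Cover shut: console x = 26, z = 33 mm. On the wedge's flat: x = 51, z = 83 mm; at the stop about 3 mm farther in x. It resists with 3 to 6 N on the way; more than 20 N on it does damage.
- wedge: Loose dark wooden wedge, 180 mm long (its x), 28 thick (its y), 0.15 to 0.3 kg. Origin: centre of its underside. Ramp from 18 mm high at the nose (x = +90) to 75 mm at x = +16; level at 75 mm back to x = -30; then a 95 mm high block to x = -90. On the level a clamped red shoulder, 19 mm high; its front face differs each time, x = -22 to -4 mm: find it by feel.
- wedge_grip (a point): Point in the wedge's block at which to grip it across its 28 mm thickness: wedge x = -68 mm, 78 mm above its underside. Pushed along the bench the wedge rubs with 1 to 5 N.
- knob (a joint): Angle of the black dial, growing clockwise seen from above, travel 0 to 2.6 rad. At 0 the white pointer points along the console's +y; at 1.571 it points along the console's +x at the red mark, which is the wanted setting (within 0.12 rad). It stays where it is left, turning takes about 0.07 N m.
- knob_grip (a point): Point on the dial's axis, 67 mm above the bench, at which to grip its bar. The bar is 44 mm long, 13 mm thick, its top 76 mm and its foot 45 mm above the bench; it lies along the direction of the pointer, so at angle q its length points along console yaw + pi/2 - q.
- glue: White glue bottle, 60 mm diameter, 150 mm high, standing; leave it alone. Origin: centre of its foot.
- hammer: Hammer lying flat, 260 mm long, wooden handle; leave it alone. Origin: middle of its length, on the bench; x towards the head.
- tin: Tin with green label, 72 mm diameter, 80 mm high, standing; leave it alone. Origin: centre of its foot.
- offcut: Plywood offcut 120 x 70 x 30 mm lying flat; leave it alone. Origin: centre of its underside.
Mind the look-alikes: they are no part of the job. What is meant by the console is not green or purple, and is the larger of those in its own colour.

How it is judged:
On the way, in this order (a step that is already met when the one before it is completed fails the run):
1. the wedge, with the roller on its level part, presses the roller with more than 7 N while the cover is at its stop (above 1.405 rad) (value of joint cover above 1.405 rad and contact force between wedge and roller above 7 N and x of roller in the frame of wedge between -0.02 and 0.012 m), for 0.15 s.
2. the wedge is let go and alone keeps the cover open (above 1.3 rad) (value of joint cover above 1.3 rad and contact force between each of the fingers, the arm and wedge below 0.1 N and contact force between the arm and console below 0.1 N and contact force between anything else and roller above 1 N), for 0.3 s.
3. with the cover propped, the dial is at the red mark (1.571 rad within 0.12) (value of joint cover above 1.3 rad and value of joint knob between 1.451 and 1.691 rad), for 0.2 s.
At the end, for the whole second after the job is handed in: The cover stands open (above 1.3 rad) on the wedge, which rests flat and still on the bench with the roller on its level part; the dial reads 1.571 rad within 0.12 rad; nothing is touched by the robot (all of step 3 and height (world z) of wedge below 0.004 m and angle between wedge's own z axis and vertical below 0.06 rad and linear speed of wedge below 0.01 m/s and x of roller in the frame of wedge between -0.02 and 0.012 m).
It fails at once if the roller is loaded with more than 20 N (contact force between anything else and roller above 20 N).
It fails at once if another thing on the bench is moved more than 30 mm (distance of any of glue, hammer, tin, offcut from where it was at the start of the episode above 0.03 m).
It also fails if it takes over 67 s, if anything falls off the work surface, if the arm or the gripper's body presses on something with over 40 N, if the wrist force passes 120 N, or if a joint passes its speed limit or range.

## Working session

There is one attempt and no reset: what is moved stays moved. The work goes in short steps, Python scripts to look and compute and a tool call to move; the robot and the scene stay as the last step left them, time stands still between calls to the robot, and variables do not carry over. Pictures are saved under pics/ and viewed, about 8 in all and at most 12, crops included, and the job is handed in when it is done.

Besides the shell and the picture viewer there is one more tool, called after "Emit:" as name([rows], argument=value, ...), one row to a line, values as JSON. jog_arm: Moves the arm, as the interface text tells. Its arguments: {"type":"object","properties":{"steps":{"type":"array","items":{"type":"array"}},"squeeze":{"type":"number"}},"required":["steps"]}

```bash
mkdir -p pics; ls
python3 - <<'E'
from bench import monitor, cams
import cv2, numpy as np
np.set_printoptions(precision=4,suppress=True)
for n in("scene","side"):
    cv2.imwrite(f"pics/{n}0.png",cams.camera(n)[:,:,::-1])
    m=cams.camera_model(n);print(n,m.keys(),np.array(m["intrinsics"]),np.array(m["extrinsics"]))
s=monitor.state();print(s)
E
```

```text
pics
scene dict_keys(['intrinsics', 'extrinsics']) [[383.7137   0.     280.3803]
 [  0.     383.7137 211.3666]
 [  0.       0.       1.    ]] [[ 0.843  -0.4553  0.2865  0.955 ]
 [ 0.5378  0.7001 -0.4697 -0.5763]
 [ 0.0133  0.55    0.8351  1.0751]
 [ 0.      0.      0.      1.    ]]
side dict_keys(['intrinsics', 'extrinsics']) [[386.2664   0.     279.1995]
 [  0.     386.2664 213.5869]
 [  0.       0.       1.    ]] [[ 0.753   0.4626 -0.468   0.051 ]
 [-0.6579  0.5195 -0.5452 -0.6842]
 [-0.0091  0.7184  0.6956  0.9245]
 [ 0.      0.      0.      1.    ]]
{'t': 0.1, 'joint_pos': array([ 1.0924,  0.1245,  1.6515,  0.    ,  1.3675, -0.0826]), 'joint_velocities': array([ 0.0016, -0.0013, -0.0052,  0.0007, -0.0005, -0.0004]), 'joint_efforts': array([  0.0002, -42.4935, -36.6653,  -0.0001,   0.0039,   0.    ]), 'eef_pos': array([0.2504, 0.5993, 0.2301]), 'tool_rot': array([-0.0003,  0.1966,  0.9805, -0.0009]), 'force': array([-0.6241, -0.6717, -0.4385]), 'ft_torque': array([-0.0703, -0.0349,  0.0029]), 'width': 0.08525845759318533}
```

View pics/scene0.png

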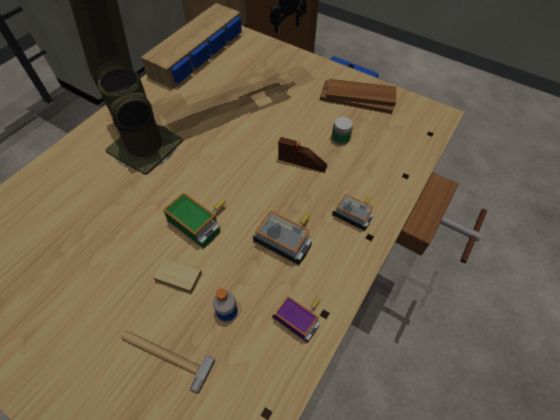

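View pics/side0.png

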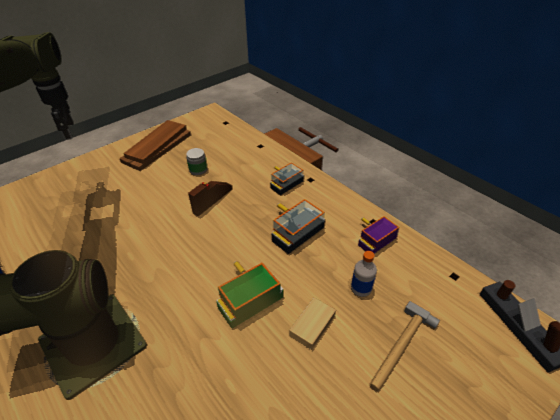

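Candidates for the console in the scene view are the large grey box (283,237), a smaller grey one (353,211), a green one (192,218) and a purple one (297,317). I choose the large grey one at (283,237); in the side view it is at (299,226). The wedge is at scene (302,154) and side (210,194). Next is one close crop to check this and measure.

Run:
```python
import cv2, numpy as np
a=cv2.imread("pics/scene0.png")[130:270,240:340]; b=cv2.imread("pics/side0.png")[165:265,180:340]
def up(i,s):return cv2.resize(i,None,fx=s,fy=s,interpolation=cv2.INTER_CUBIC)
A=up(a,4);B=up(b,4)   # A 400x560 ; B 640x400
def grid(I,x0,y0,s):
    I=cv2.convertScaleAbs(I,alpha=1.5,beta=15)
    for x in range(0,I.shape[1],20*s):cv2.line(I,(x,0),(x,6),(0,0,255),1);cv2.putText(I,str(x0+x//s),(x,16),0,.35,(0,0,255))
    for y in range(0,I.shape[0],20*s):cv2.line(I,(0,y),(6,y),(0,0,255),1);cv2.putText(I,str(y0+y//s),(8,y+4),0,.35,(0,0,255))
    return I
cv2.imwrite("pics/cA.png",grid(A,240,130,4));cv2.imwrite("pics/cB.png",grid(B,180,165,4))
```

```text
(no output)
```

View pics/cA.png

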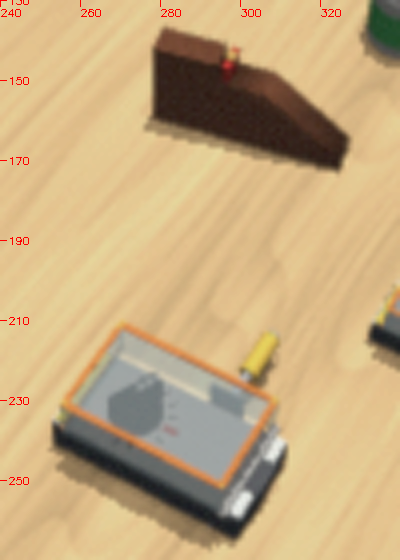

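View pics/cB.png

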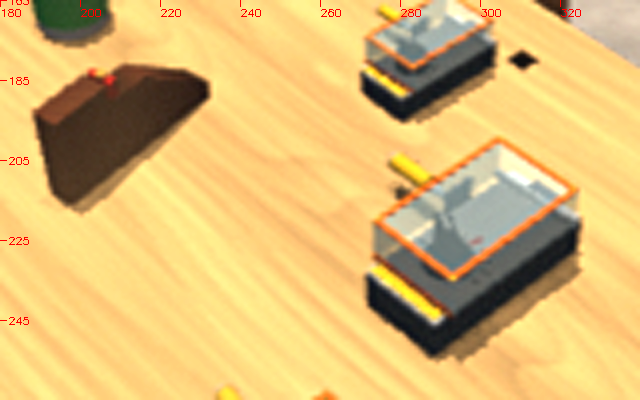

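```bash
cat > h.py <<'E'
import numpy as np
from bench import monitor, cams
from scipy.spatial.transform import Rotation as R
from scipy.optimize import least_squares
np.set_printoptions(precision=4,suppress=True)
def proj(m,p):
    E=np.array(m["extrinsics"]);K=np.array(m["intrinsics"])
    c=(np.atleast_2d(p)-E[:3,3])@E[:3,:3]; c=c*[1,-1,-1]; u=c@K.T; return u[:,:2]/u[:,2:]
def place(q,P):
    c,s=np.cos(q[2]),np.sin(q[2]); P=np.array(P,float)/1000
    return np.c_[q[0]+c*P[:,0]-s*P[:,1], q[1]+s*P[:,0]+c*P[:,1], P[:,2]]
def fit(obs,q0):  # obs: list of (model, local pts mm, pixels)
    f=lambda q:np.concatenate([(proj(m,place(q,P))-np.array(px)).ravel() for m,P,px in obs])
    r=least_squares(f,q0,loss='soft_l1'); return r.x, f(r.x).reshape(-1,2)
def ray(m,px,z):
    E=np.array(m["extrinsics"]);K=np.array(m["intrinsics"])
    d=np.linalg.solve(K,[px[0],px[1],1])*[1,-1,-1]; d=E[:3,:3]@d; return E[:3,3]+d*(z-E[2,3])/d[2]
E
python3 - <<'E'
from h import *
S,D=cams.camera_model("scene"),cams.camera_model("side")
con=[(S,[(-85,-40,0),(85,-40,0),(85,40,0),(26,100,33)],[(253.7,241.7),(299,264.5),(311,245.5),(305,218.7)]),
 (D,[(-85,-40,0),(-85,40,0),(85,-40,0),(26,120,33)],[(288,254.3),(272,241.5),(324.5,227.5),(278,204.5)])]
wed=[(S,[(-90,-14,0),(90,-14,0),(-90,-14,95),(-90,14,95)],[(278.2,159.5),(325,172.3),(278.3,141.5),(281.2,137.2)]),
 (D,[(-90,14,0),(-90,-14,0),(-90,14,95),(-90,-14,95),(90,-14,18)],[(193,212),(199.5,217),(189,192.5),(193.7,196.3),(232.3,188)])]
for n,o,px in(("con",con,(283,245)),("wedge",wed,(302,165))):
    p=ray(S,px,0); q,r=fit(o,[p[0],p[1],-.0]); print(n,q,np.degrees(q[2]));print(r)
for n,px in(("tin",(343,138)),("green",(192,225)),("sm",(353,218)),("glue",(226,315))): print(n,ray(S,px,0)[:2])
E
```

```text
con [ 0.6563 -0.0719  0.049 ] 2.810186241626001
[[-1.0528 -0.4385]
 [ 0.654   1.1679]
 [ 0.5462  0.2456]
 [-0.4243 -0.2434]
 [ 0.2218  0.3871]
 [-1.3928 -0.5732]
 [ 0.0232 -0.4925]
 [ 0.1749  0.3107]]
wedge [0.5422 0.2475 0.2324] 13.313950570763362
[[-0.2089  0.7962]
 [ 0.1817  0.9641]
 [-0.0874  0.6988]
 [-0.3366 -0.5225]
 [-0.1844  1.1956]
 [-0.804  -0.5449]
 [-0.9472 -0.1083]
 [ 0.4975 -0.6735]
 [ 0.1564 -3.2661]]
tin [0.6064 0.445 ]
green [ 0.3728 -0.174 ]
sm [0.803  0.1379]
glue [ 0.6463 -0.3534]
```

Emit:
jog_arm([
  [[-2.9,-2.1,0],0,0],
  [[-2.9,-2.1,0],0,0],
  [[-2.9,-2.1,0],0,0],
  [[-2.9,-2.1,0],0,0],
  [[-2.9,-2.1,0],0,0],
  [[-2.9,-2.1,0],0,0],
  [[-2.9,-2.1,0],0,0],
  [[-2.9,-2.1,0],0,0],
  [[-2.9,-2.1,0],0,0],
  [[-2.9,-2.1,0],0,0],
  [[-2.9,-2.1,0],0,0],
  [[-2.9,-2.1,0],0,0],
])

```text
t: 1.1
eef_pos: [0.4749, 0.2313, 0.2309]
tool_rot: [-0.0, 0.197, 0.98, -0.0]
force: [0.7, -0.2, 0.5]
width: 0.0856
```

Emit:
jog_arm([
  [[0,0,0],-7.16,0],
  [[0,0,0],-7.16,0],
  [[0,0,0],-7.16,0],
  [[0,0,0],-7.16,0],
  [[0,0,0],-7.16,0],
  [[0,0,0],0,0],
  [[0,0,0],0,0],
  [[0,0,0],0,0],
])

```text
t: 1.77
eef_pos: [0.4744, 0.233, 0.231]
tool_rot: [-0.0, -0.113, 0.994, -0.0]
force: [0.4, 0.1, 0.2]
width: 0.0854
```

Run:
```python
from h import *
import cv2
s=monitor.state();print(s['t'],s['eef_pos'],s['tool_rot'],s['force'],R.from_quat(np.roll(s['tool_rot'],-1)).as_matrix())
m=cams.camera_model("wrist");I=cams.camera("wrist");cv2.imwrite("pics/w1.png",I[:,:,::-1])
print(np.array(m["extrinsics"]),np.array(m["intrinsics"])[0,0])
q=[.5422,.2475,.2324]
print(proj(m,place(q,[(-90,-14,95),(-90,14,95),(-30,-14,95),(-30,14,95),(90,-14,18),(90,14,18)])))
c=[.6563,-.0719,.049]
print(proj(m,place(c,[(26,120,33),(26,80,33),(-85,40,40),(85,40,0)])))
```

```text
1.7667 [0.4744 0.233  0.231 ] [-0.0002 -0.113   0.9936 -0.0001] [0.3633 0.0537 0.2063] [[-0.9745 -0.2245 -0.0005]
 [-0.2245  0.9745 -0.0002]
 [ 0.0005 -0.0001 -1.    ]]
[[-0.2245 -0.9281 -0.2971  0.3992]
 [ 0.9745 -0.2143 -0.0668  0.2146]
 [-0.0017 -0.3045  0.9525  0.3736]
 [ 0.      0.      0.      1.    ]] 295.97131332918525
[[262.6607 178.2796]
 [291.9762 178.1162]
 [263.9106 236.4259]
 [291.4468 236.2909]
 [268.1363 294.9183]
 [288.3079 294.833 ]]
[[110.808  298.7589]
 [ 80.3241 294.157 ]
 [ 40.0897 212.698 ]
 [ 67.9678 311.0869]]
```

View pics/w1.png

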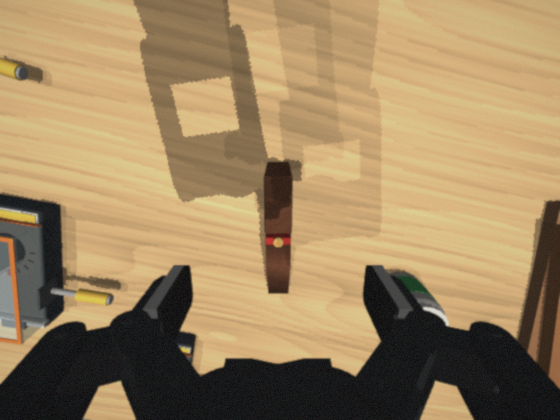

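The wrist view agrees with the fit. The wedge tail-top edge is predicted at rows/columns near (263–292,178) and the nose at row 294 against 293 seen. The roller's outer end is predicted at (111,299) and seen at (112,298). I'll descend and grip.

Emit:
jog_arm([
  [[0,0,3.5],0,0],
  [[0,0,3.5],0,0],
  [[0,0,3.5],0,0],
  [[0,0,3.5],0,0],
  [[0,0,2.2],0,0],
  [[0,0,1],0,0],
  [[0,0,0],0,0],
  [[0,0,0],0,0],
], squeeze=60)

```text
t: 2.48
eef_pos: [0.475, 0.2332, 0.0599]
tool_rot: [0.0, -0.114, 0.993, 0.0]
force: [0.2, 0.1, 0.8]
width: 0.0852
```

Emit:
jog_arm([
  [[0,0,0],0,120],
  [[0,0,0],0,160],
  [[0,0,0],0,255],
  [[0,0,0],0,255],
  [[0,0,0],0,255],
  [[0,0,0],0,255],
  [[0,0,0],0,255],
  [[0,0,0],0,255],
])

```text
t: 3.15
eef_pos: [0.4752, 0.2334, 0.0604]
tool_rot: [0.001, -0.114, 0.993, 0.0]
force: [-1.1, -1.0, 5.8]
width: 0.0272
```

Emit:
jog_arm([
  [[0,0,-0.1],0,255],
  [[0,0,0],5.1,255],
  [[0,0,0],5.1,255],
  [[0,0,0],0,255],
  [[0,0,0],0,255],
])

```text
t: 3.57
eef_pos: [0.4747, 0.2329, 0.0604]
tool_rot: [0.0, -0.026, 1.0, -0.0]
force: [-0.3, -0.1, 2.5]
width: 0.0273
```

Emit:
jog_arm([
  [[0,-0.5,0],0,255],
  [[0,-1.2,0],0,255],
  [[0,-1.2,0],0,255],
  [[0,-1.2,0],0,255],
])

```text
t: 3.9
eef_pos: [0.4767, 0.1911, 0.0604]
tool_rot: [0.0, -0.026, 1.0, 0.0]
force: [-0.1, 1.6, 2.3]
width: 0.0271
```

Emit:
jog_arm([
  [[0,-1.6,0],0,255],
  [[0,-1.6,0],0,255],
  [[0,-1.6,0],0,255],
  [[0,-1.6,0],0,255],
  [[0,-1.6,0],0,255],
  [[0,-1.6,0],0,255],
  [[0,-1.6,0],0,255],
  [[0,-1.6,0],0,255],
  [[0,-1.6,0],0,255],
  [[0,-1.6,0],0,255],
  [[0,-1.1,0],0,255],
  [[0,0,0],0,255],
])

```text
t: 4.9
eef_pos: [0.4851, 0.0185, 0.0604]
tool_rot: [-0.0, -0.024, 1.0, -0.001]
force: [-0.2, -2.9, 2.9]
width: 0.0268
```

Run:
```python
from h import *
import cv2
s=monitor.state();print(s['t'],s['eef_pos'],s['force'],s['joint_pos'])
p=s['eef_pos'];g=R.from_quat(np.roll(s['tool_rot'],-1)).as_matrix();yaw=np.arctan2(-g[1,0],-g[0,0]);print(yaw)
q=[p[0]+.068*np.cos(yaw),p[1]+.068*np.sin(yaw),yaw];c=[.6563,-.0719,.049];print(q)
A=[]
m=cams.camera_model("wrist");I=cams.camera("wrist")[:,:,::-1].copy()
W=proj(m,place(q,[(90,-14,18),(90,14,18),(16,-14,75),(16,14,75)]));C=proj(m,place(c,[(26,120,33),(26,80,33),(-85,40,0),(85,40,0)]));print(W,C)
cv2.imwrite("pics/w2.png",cv2.resize(I[150:],None,fx=1.4,fy=1.4))
S=cams.camera("scene")[:,:,::-1];cv2.imwrite("pics/s2.png",cv2.resize(S[160:270,200:340],None,fx=5,fy=5,interpolation=2))
```

```text
4.9 [0.4851 0.0185 0.0604] [-0.213  -2.8913  2.8788] [-0.0713 -0.0668  2.1522 -0.0025  1.0563 -1.6893]
0.048445516620946004
[np.float64(0.5530588709443546), np.float64(0.021752311262608702), np.float64(0.048445516620946004)]
[[262.3349 410.4693]
 [295.7608 410.585 ]
 [255.1854 408.4706]
 [303.6259 408.6372]] [[305.041  459.108 ]
 [256.5526 458.9307]
 [207.4976 319.6197]
 [219.9392 463.4541]]
```

View pics/w2.png

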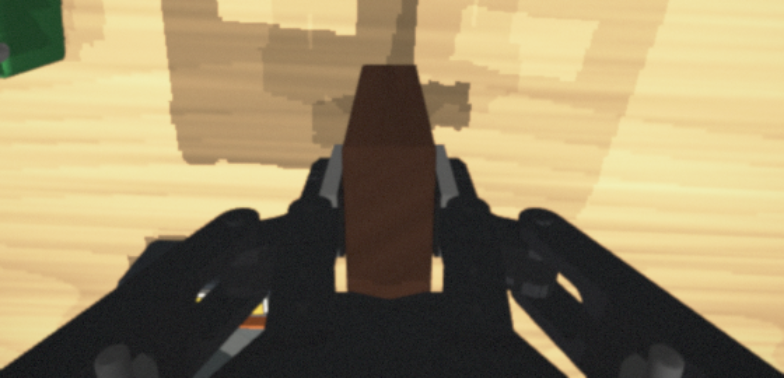

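The wedge sits square between the pads (tail-top edge columns 343–436 of the enlarged crop), but the nose is hidden. I'll check its alignment with the roller from the scene camera.

View pics/s2.png

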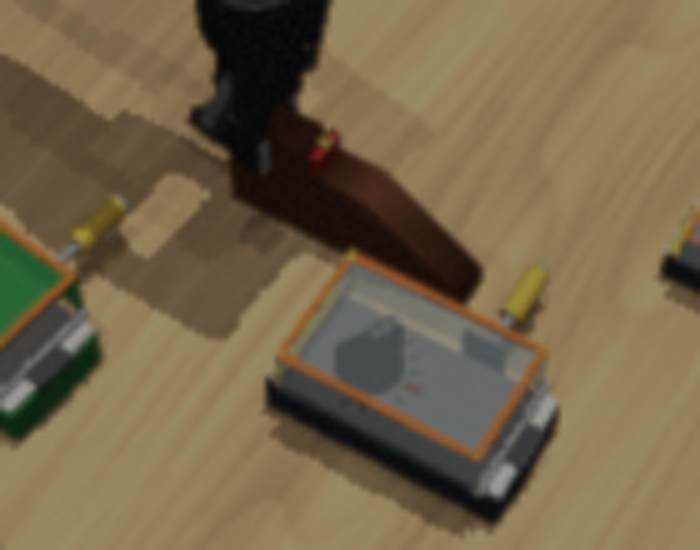

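Run:
```python
from h import *
S=cams.camera_model("scene");q=[.55306,.02175,.0484];c=[.6563,-.0719,.049]
f=lambda a:(proj(S,a)-[200,160])*5
print(f(place(q,[(-90,-14,0),(90,-14,0),(90,-14,18),(90,14,18),(16,-14,75),(16,14,75)])));print(f(place(c,[(26,120,33),(26,80,33),(-85,-40,0),(85,-40,0)])))
```

```text
[[231.3309 200.9115]
 [462.1954 313.8742]
 [463.289  299.346 ]
 [483.7632 268.182 ]
 [364.9028 202.0592]
 [386.9218 171.2517]]
[[537.1941 269.7087]
 [508.2529 315.1342]
 [263.1926 406.2558]
 [498.2151 528.2939]]
```

Predicted and seen positions agree to within 1–2 px: nose (484,268) against (482,270), roller (537,270)–(508,315) against the yellow bar there. Now I'll push forward along tool −x.

Emit:
jog_arm([
  [[-0.5,0,0],0,255],
  [[-0.5,0,0],0,255],
  [[-0.5,0,0],0,255],
  [[-0.5,0,0],0,255],
])

```text
t: 5.33
eef_pos: [0.5045, 0.023, 0.0604]
tool_rot: [-0.001, -0.026, 1.0, 0.0]
force: [-4.7, -0.2, 7.7]
width: 0.0271
```

Emit:
jog_arm([
  [[-0.4,0,0],0,255],
  [[-0.4,0,0],0,255],
  [[-0.4,0,0],0,255],
  [[-0.4,0,0],0,255],
  [[-0.4,0,0],0,255],
  [[-0.4,0,0],0,255],
  [[-0.4,0,0],0,255],
  [[-0.4,0,0],0,255],
  [[-0.4,0,0],0,255],
  [[-0.4,0,0],0,255],
])

```text
t: 6.17
eef_pos: [0.5422, 0.0251, 0.0604]
tool_rot: [-0.005, -0.026, 1.0, 0.0]
force: [-14.4, -1.6, 14.6]
width: 0.0277
```

Emit:
jog_arm([
  [[-0.4,0,0],0,255],
  [[-0.4,0,0],0,255],
  [[-0.4,0,0],0,255],
  [[-0.4,0,0],0,255],
  [[-0.4,0,0],0,255],
  [[-0.4,0,0],0,255],
  [[-0.4,0,0],0,255],
  [[-0.4,0,0],0,255],
  [[-0.4,0,0],0,255],
  [[-0.4,0,0],0,255],
])

```text
t: 7.0
eef_pos: [0.5828, 0.0269, 0.0604]
tool_rot: [-0.004, -0.026, 1.0, -0.0]
force: [-10.8, -2.7, 11.6]
width: 0.0275
```

Emit:
jog_arm([
  [[-0.3,0,0],0,255],
  [[-0.3,0,0],0,255],
  [[-0.3,0,0],0,255],
  [[-0.3,0,0],0,255],
  [[-0.3,0,0],0,255],
  [[-0.3,0,0],0,255],
  [[-0.3,0,0],0,255],
  [[-0.3,0,0],0,255],
  [[-0.3,0,0],0,255],
  [[-0.3,0,0],0,255],
])

```text
t: 7.83
eef_pos: [0.613, 0.0285, 0.0604]
tool_rot: [-0.003, -0.026, 1.0, -0.0]
force: [-9.1, -2.3, 10.7]
width: 0.0276
```

Emit:
jog_arm([
  [[-0.2,0,0],0,255],
  [[-0.2,0,0],0,255],
  [[-0.2,0,0],0,255],
  [[-0.1,0,0],0,255],
  [[0,0,0],0,255],
])

```text
t: 8.25
eef_pos: [0.6202, 0.0288, 0.0604]
tool_rot: [-0.003, -0.026, 1.0, -0.0]
force: [-8.3, -1.5, 8.6]
width: 0.0272
```

Emit:
jog_arm([
  [[-0.1,0,0],0,255],
  [[-0.1,0,0],0,255],
  [[-0.1,0,0],0,255],
  [[-0.1,0,0],0,255],
  [[-0.1,0,0],0,255],
])

```text
t: 8.67
eef_pos: [0.6249, 0.029, 0.0604]
tool_rot: [-0.003, -0.026, 1.0, -0.0]
force: [-8.9, -2.1, 10.8]
width: 0.0273
```

Emit:
jog_arm([
  [[-0.1,0,0],0,255],
  [[-0.1,0,0],0,255],
  [[-0.1,0,0],0,255],
])

```text
t: 8.92
eef_pos: [0.6278, 0.0291, 0.0604]
tool_rot: [-0.003, -0.026, 1.0, -0.0]
force: [-9.8, -2.2, 9.7]
width: 0.0274
```

Emit:
jog_arm([
  [[0,0,-0.05],0,255],
  [[-0.05,0,0],0,255],
  [[-0.05,0,0],0,255],
])

```text
t: 9.17
eef_pos: [0.6288, 0.0291, 0.0605]
tool_rot: [-0.003, -0.026, 1.0, -0.0]
force: [-9.0, -2.4, 7.3]
width: 0.0276
```

Emit:
jog_arm([
  [[-0.05,0,0],0,255],
  [[-0.05,0,0],0,255],
])

```text
t: 9.33
eef_pos: [0.6298, 0.0292, 0.0604]
tool_rot: [-0.003, -0.026, 1.0, -0.0]
force: [-8.4, -3.2, 7.3]
width: 0.0277
```

Emit:
jog_arm([
  [[0,0,-0.1],0,255],
  [[-0.05,0,0],0,255],
  [[-0.05,0,0],0,255],
])

```text
t: 9.58
eef_pos: [0.6309, 0.0292, 0.0604]
tool_rot: [-0.003, -0.026, 1.0, -0.0]
force: [-4.9, -1.6, 2.9]
width: 0.0268
```

Emit:
jog_arm([
  [[-0.05,0,0],0,255],
  [[-0.05,0,0],0,255],
])

```text
t: 9.75
eef_pos: [0.632, 0.0293, 0.0604]
tool_rot: [-0.003, -0.026, 1.0, -0.0]
force: [-4.9, -2.4, 2.3]
width: 0.027
```

Emit:
jog_arm([
  [[-0.05,0,0],0,255],
  [[-0.05,0,0],0,255],
  [[-0.05,0,0],0,255],
])

```text
t: 10.0
eef_pos: [0.6335, 0.0293, 0.0604]
tool_rot: [-0.003, -0.026, 1.0, -0.0]
force: [-5.5, -2.0, 2.3]
width: 0.0271
```

Emit:
jog_arm([
  [[-0.05,0,0],0,255],
  [[-0.05,0,0],0,255],
  [[-0.05,0,0],0,255],
])

```text
t: 10.25
eef_pos: [0.635, 0.0294, 0.0604]
tool_rot: [-0.003, -0.026, 1.0, -0.0]
force: [-4.6, -2.1, 1.8]
width: 0.0269
```

Emit:
jog_arm([
  [[-0.05,0,0],0,255],
  [[-0.05,0,0],0,255],
  [[-0.05,0,0],0,255],
])

```text
t: 10.5
eef_pos: [0.6365, 0.0295, 0.0604]
tool_rot: [-0.003, -0.026, 1.0, -0.0]
force: [-4.6, -2.6, 2.7]
width: 0.0268
```

Emit:
jog_arm([
  [[-0.05,0,0],0,255],
  [[-0.05,0,0],0,255],
  [[-0.05,0,0],0,255],
  [[-0.05,0,0],0,255],
])

```text
t: 10.83
eef_pos: [0.6385, 0.0295, 0.0604]
tool_rot: [-0.003, -0.026, 1.0, -0.0]
force: [-5.9, -2.1, 2.1]
width: 0.0275
```

Emit:
jog_arm([
  [[-0.05,0,0],0,255],
  [[-0.05,0,0],0,255],
  [[-0.05,0,0],0,255],
])

```text
t: 11.08
eef_pos: [0.64, 0.0296, 0.0605]
tool_rot: [-0.003, -0.026, 1.0, -0.0]
force: [-4.9, -2.3, 2.7]
width: 0.0274
```

Emit:
jog_arm([
  [[-0.05,0,0],0,255],
  [[-0.05,0,0],0,255],
  [[-0.05,0,0],0,255],
])

```text
t: 11.33
eef_pos: [0.6415, 0.0297, 0.0604]
tool_rot: [-0.003, -0.026, 1.0, -0.0]
force: [-5.9, -2.2, 3.0]
width: 0.0274
```

Emit:
jog_arm([
  [[-0.05,0,0],0,255],
  [[-0.05,0,0],0,255],
  [[-0.05,0,0],0,255],
])

```text
t: 11.58
eef_pos: [0.643, 0.0297, 0.0604]
tool_rot: [-0.003, -0.026, 1.0, -0.0]
force: [-5.4, -2.4, 2.2]
width: 0.0269
```

Emit:
jog_arm([
  [[-0.05,0,0],0,255],
  [[-0.05,0,0],0,255],
  [[-0.05,0,0],0,255],
])

```text
t: 11.83
eef_pos: [0.6445, 0.0298, 0.0604]
tool_rot: [-0.003, -0.026, 1.0, -0.0]
force: [-5.1, -2.9, 2.9]
width: 0.0277
```

Emit:
jog_arm([
  [[-0.05,0,0],0,255],
  [[-0.05,0,0],0,255],
  [[-0.05,0,0],0,255],
])

```text
t: 12.08
eef_pos: [0.646, 0.0299, 0.0604]
tool_rot: [-0.003, -0.026, 1.0, -0.0]
force: [-5.7, -3.6, 2.5]
width: 0.0276
```

Emit:
jog_arm([
  [[-0.05,0,0],0,255],
  [[-0.05,0,0],0,255],
])

```text
t: 12.25
eef_pos: [0.647, 0.03, 0.0604]
tool_rot: [-0.003, -0.026, 1.0, -0.0]
force: [-5.2, -2.1, 2.7]
width: 0.0276
```

Run:
```python
from h import *
import cv2
S=cams.camera("scene")[:,:,::-1][150:270,240:340];D=cams.camera("side")[:,:,::-1][150:270,230:340]
I=cv2.resize(np.hstack([S,D]),None,fx=3.8,fy=3.8,interpolation=2);cv2.imwrite("pics/s3.png",cv2.convertScaleAbs(I,alpha=1.4,beta=10))
```

```text
(no output)
```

View pics/s3.png

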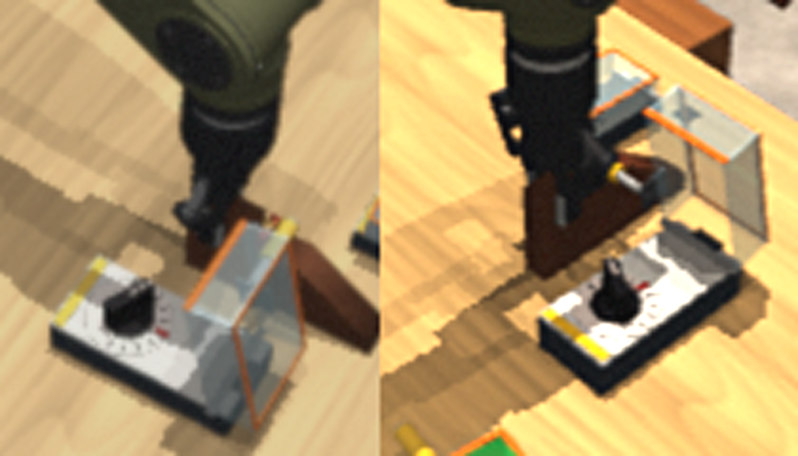

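The cover is open with the roller (yellow, about (283,230)) on the flat, right in front of the red shoulder (272,218). I'll keep going in fine steps.

Emit:
jog_arm([
  [[-0.05,0,0],0,255],
  [[-0.05,0,0],0,255],
])

```text
t: 12.52
eef_pos: [0.649, 0.0301, 0.0605]
tool_rot: [-0.001, -0.026, 1.0, 0.0]
force: [-2.2, -1.2, -2.2]
width: 0.0273
```

Emit:
jog_arm([
  [[-0.05,0,0],0,255],
  [[-0.05,0,0],0,255],
])

```text
t: 12.68
eef_pos: [0.6501, 0.0302, 0.0606]
tool_rot: [-0.001, -0.026, 1.0, 0.0]
force: [-5.5, -0.5, -1.9]
width: 0.027
```

Emit:
jog_arm([
  [[-0.05,0,0],0,255],
  [[-0.05,0,0],0,255],
])

```text
t: 12.85
eef_pos: [0.6502, 0.0301, 0.0605]
tool_rot: [-0.003, -0.026, 1.0, 0.0]
force: [-8.6, -0.4, 0.5]
width: 0.0273
```

Emit:
jog_arm([
  [[-0.03,0,0],0,255],
  [[0,0,0],0,255],
])

```text
t: 13.02
eef_pos: [0.6502, 0.0302, 0.0605]
tool_rot: [-0.003, -0.026, 1.0, 0.0]
force: [-8.3, -0.5, -1.4]
width: 0.0271
```

Emit:
jog_arm([
  [[-0.03,0,0],0,255],
  [[0,0,0],0,255],
])

```text
t: 13.18
eef_pos: [0.6503, 0.0302, 0.0605]
tool_rot: [-0.003, -0.026, 1.0, 0.0]
force: [-8.9, -0.4, -0.4]
width: 0.0275
```

Emit:
jog_arm([
  [[-0.03,0,0],0,255],
  [[0,0,0],0,255],
])

```text
t: 13.35
eef_pos: [0.6503, 0.0302, 0.0605]
tool_rot: [-0.004, -0.026, 1.0, 0.0]
force: [-11.1, -0.8, 0.4]
width: 0.0271
```

Emit:
jog_arm([
  [[-0.03,0,0],0,255],
  [[0,0,0],0,255],
])

```text
t: 13.52
eef_pos: [0.6504, 0.0302, 0.0605]
tool_rot: [-0.004, -0.026, 1.0, 0.0]
force: [-11.4, -0.8, 1.4]
width: 0.0272
```

Emit:
jog_arm([
  [[-0.03,0,0],0,255],
  [[0,0,0],0,255],
  [[0,0,0],0,255],
])

```text
t: 13.77
eef_pos: [0.6504, 0.0302, 0.0605]
tool_rot: [-0.004, -0.026, 1.0, 0.0]
force: [-13.2, -0.9, 2.2]
width: 0.0273
```

Emit:
jog_arm([
  [[-0.03,0,0],0,255],
  [[0,0,0],0,255],
  [[0,0,0],0,255],
  [[0,0,0],0,255],
])

```text
t: 14.1
eef_pos: [0.6504, 0.0302, 0.0605]
tool_rot: [-0.004, -0.026, 1.0, 0.0]
force: [-14.0, -1.1, 3.0]
width: 0.0274
```

Run:
```python
from h import *
import cv2
s=monitor.state();print(s['force'],s['ft_torque'])
S=cams.camera("scene")[:,:,::-1][150:270,240:340];D=cams.camera("side")[:,:,::-1][150:270,230:340]
I=cv2.resize(np.hstack([S,D]),None,fx=3.8,fy=3.8,interpolation=2);I=cv2.convertScaleAbs(I,alpha=1.4,beta=10);cv2.imwrite("pics/s4.png",I)
J=cv2.imread("pics/s3.png")
# cover trim crops before/after
a=np.vstack([np.hstack([X[200:450,170:320],X[60:260,600:780][:200]if 0 else X[60:310,600:780]]) for X in(J,I)])
cv2.imwrite("pics/cmp.png",cv2.resize(a,None,fx=1.2,fy=1.2))
# cover end-edge prediction per angle (console frame, shut: free end lower edge at x=-70,z=42)
c=[.6563,-.0719,.049]
for n in("scene","side"):
    m=cams.camera_model(n)
    for q in(1.355,1.405,1.43,1.45):
        P=[(70-140*np.cos(q)+d*np.sin(q),y,42+140*np.sin(q)+d*np.cos(q)) for y in(-44,44) for d in(0,40)]
        o=np.array([240,150]) if n=="scene" else np.array([230-100,150])
        print(n,q,((proj(m,place(c,P))-o)*3.8).round(1).tolist())
```

```text
[-14.0152  -1.1449   3.0276] [-0.1059  1.7646 -0.0797]
scene 1.355 [[182.2, 306.7], [231.3, 324.7], [239.9, 218.3], [288.0, 234.1]]
scene 1.405 [[190.7, 310.0], [240.4, 329.7], [248.2, 221.1], [296.8, 238.7]]
scene 1.43 [[195.0, 311.7], [244.9, 332.3], [252.4, 222.7], [301.1, 241.2]]
scene 1.45 [[198.5, 313.2], [248.5, 334.4], [255.8, 224.0], [304.6, 243.2]]
side 1.355 [[721.3, 163.9], [755.4, 132.5], [639.2, 112.5], [672.9, 83.0]]
side 1.405 [[727.3, 158.5], [761.4, 129.0], [645.2, 107.5], [679.0, 79.7]]
side 1.43 [[730.3, 155.9], [764.4, 127.4], [648.2, 105.0], [682.0, 78.2]]
side 1.45 [[732.8, 153.9], [766.7, 126.1], [650.6, 103.2], [684.4, 77.1]]
```

View pics/cmp.png

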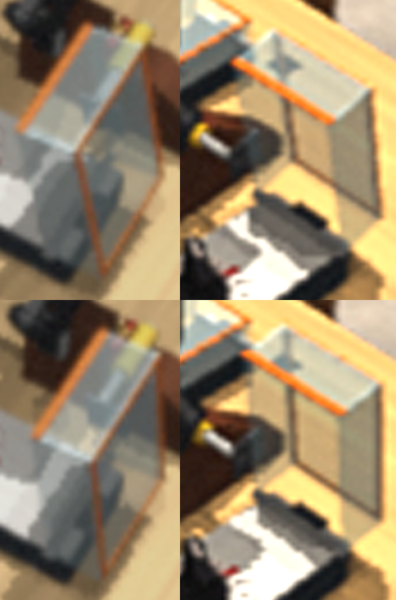

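The trim corner moved by about (12.5,8) px in the composite, which matches 1.355 → about 1.43–1.44 rad. So the cover is at its stop with a 14 N wrist push, of which about 2–5 N is bench friction. I'll ease off slightly, then let go.

Emit:
jog_arm([
  [[0,0,0],0,255],
  [[0.05,0,0],0,255],
  [[0.05,0,0],0,255],
  [[0,0,0],0,255],
])

```text
t: 14.53
eef_pos: [0.6503, 0.0302, 0.0604]
tool_rot: [-0.003, -0.026, 1.0, 0.0]
force: [-10.8, 0.7, -0.0]
width: 0.0275
```

Emit:
jog_arm([
  [[0,0,0],0,180],
  [[0,0,0],0,160],
  [[0,0,0],0,130],
  [[0,0,0],0,100],
  [[0,0,0],0,70],
  [[0,0,0],0,50],
  [[0,0,0],0,50],
  [[0,0,0],0,50],
])

```text
t: 15.2
eef_pos: [0.6532, 0.0299, 0.062]
tool_rot: [0.0, -0.025, 1.0, -0.0]
force: [0.0, -0.1, -0.2]
width: 0.0686
```

Emit:
jog_arm([
  [[0,0,0],0,50],
  [[0,0,0],0,50],
  [[0,0,0],0,50],
  [[0,0,0],0,50],
  [[0,0,-1],0,50],
  [[0,0,-2.5],0,50],
  [[0,0,-2.5],0,50],
  [[0,0,-2.5],0,50],
  [[0,0,-2.5],0,50],
  [[1.6,0,0],0,50],
  [[1.6,0,0],0,50],
])

```text
t: 16.12
eef_pos: [0.6228, 0.0281, 0.1759]
tool_rot: [0.003, -0.026, 1.0, -0.0]
force: [-1.3, -0.6, -1.0]
width: 0.0685
```

Emit:
jog_arm([
  [[0,-2.0,0],0,50],
  [[0,-2.0,0],0,50],
  [[0,-2.0,0],0,50],
  [[0,-2.0,0],0,50],
  [[0,-2.2,0],0,50],
  [[0,0,0],0,50],
  [[0,0,0],0,50],
])

```text
t: 16.7
eef_pos: [0.6263, -0.0745, 0.1726]
tool_rot: [0.0, -0.025, 1.0, 0.0]
force: [0.3, 0.6, -0.1]
width: 0.0686
```

Run:
```python
from h import *
import cv2
s=monitor.state();print(s['t'],s['eef_pos'],s['force'],s['joint_pos'])
m=cams.camera_model("wrist");I=cams.camera("wrist")[:,:,::-1]
cv2.imwrite("pics/w5.png",I)
S=cams.camera("scene")[:,:,::-1][150:270,240:340];cv2.imwrite("pics/s5.png",cv2.resize(S,None,fx=3.5,fy=3.5,interpolation=2))
a=cv2.resize(S,None,fx=3.5,fy=3.5,interpolation=2);cv2.imwrite("pics/c5.png",np.hstack([a,I[:,120:560]])[:,:790])
c=[.6563,-.0719,.049];off=[350-120,0]
for q in(0,.3,.6): print(q,(proj(m,place(c,[(-30,0,76),(-30+22*np.sin(q),22*np.cos(q),76),(-30-22*np.sin(q),-22*np.cos(q),76)]))+off).round(0).tolist())
```

```text
16.7 [ 0.6263 -0.0745  0.1726] [ 0.3204  0.6214 -0.0977] [-0.2036  0.124   1.7508  0.0003  1.266  -1.8235]
0 [[510.0, 211.0], [536.0, 211.0], [484.0, 211.0]]
0.3 [[510.0, 211.0], [535.0, 218.0], [485.0, 204.0]]
0.6 [[510.0, 211.0], [531.0, 225.0], [489.0, 197.0]]
```

View pics/c5.png

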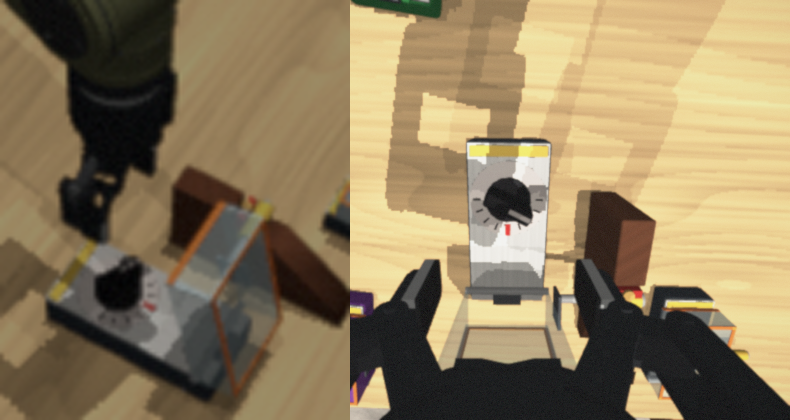

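The wedge alone holds the cover: cover raised, roller at the red shoulder. The white pointer runs from (510,208) to (530,221) in the composite, so the dial is at q ≈ 0.5 rad. I'll check the knob position numerically from the console outline.

Run:
```python
from h import *
import cv2
m=cams.camera_model("wrist");c=[.6563,-.0719,.049]
print(proj(m,place(c,[(-85,40,40),(-85,-40,40),(-30,0,45),(-30,0,76),(0,0,40)]))+[230,0])
I=cv2.imread("pics/w5.png");o=I[165:240,240:320];cv2.imwrite("pics/k5.png",cv2.convertScaleAbs(cv2.resize(o,None,fx=7,fy=7,interpolation=2),alpha=1.6,beta=20))
```

```text
[[552.8876 141.5332]
 [464.7077 141.343 ]
 [508.6126 201.2569]
 [508.7083 211.3481]
 [508.502  228.8631]]
```

View pics/k5.png

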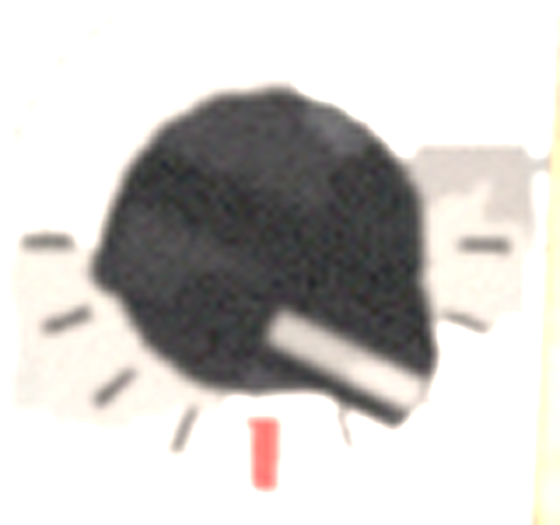

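Emit:
jog_arm([
  [[0,0.1,0],0,50],
  [[0,0,0],7,50],
  [[0,0,0],7,50],
  [[0,0,0],7,50],
  [[0,0,0],7,50],
  [[0,0,0],7,50],
  [[0,0,0],7,50],
  [[0,0,0],7,50],
  [[0,0,0],7,50],
])

```text
t: 17.55
eef_pos: [0.6261, -0.0714, 0.1719]
tool_rot: [-0.0, 0.449, 0.894, 0.0]
force: [-0.2, 0.6, -0.1]
width: 0.0684
```

Emit:
jog_arm([
  [[0,0,0],7,50],
  [[0,0,0],7,50],
  [[0,0,0],7,50],
  [[0,0,0],7,50],
  [[0,0,0],7,50],
  [[0,0,0],7,50],
  [[0,0,0],7,50],
  [[0,0,0],7,50],
  [[0,0,0],0,50],
  [[0,0,0],0,50],
])

```text
t: 18.38
eef_pos: [0.6261, -0.0718, 0.1719]
tool_rot: [-0.0, 0.813, 0.582, 0.0]
force: [-0.1, 0.2, 1.1]
width: 0.069
```

Emit:
jog_arm([
  [[0,0,2.5],0,50],
  [[0,0,2.5],0,50],
  [[0,0,2.5],0,50],
  [[0,0,2.0],0,50],
  [[0,0,1.8],0,50],
  [[0,0,1.0],0,50],
  [[0,0,0],0,50],
  [[0,0,0],0,50],
])

```text
t: 19.05
eef_pos: [0.6261, -0.0724, 0.0488]
tool_rot: [-0.0, 0.814, 0.581, -0.0]
force: [0.7, 0.3, 0.8]
width: 0.0686
```

Emit:
jog_arm([
  [[0,0,0],0,120],
  [[0,0,0],0,170],
  [[0,0,0],0,255],
  [[0,0,0],0,255],
  [[0,0,0],0,255],
  [[0,0,0],0,255],
  [[0,0,0],0,255],
  [[0,0,0],0,255],
], squeeze=40)

```text
t: 19.72
eef_pos: [0.6256, -0.0724, 0.0499]
tool_rot: [-0.001, 0.814, 0.58, -0.001]
force: [-4.5, 1.8, 4.5]
width: 0.0118
```

Run:
```python
from h import *
s=monitor.state();print(s['t'],s['eef_pos'],s['force'],s['ft_torque'],s['width'])
g=R.from_quat(np.roll(s['tool_rot'],-1)).as_matrix();y=np.degrees(np.arctan2(g[1,1],g[0,1]));print(y,"turn to -87.2:",y+87.2)
```

```text
19.7167 [ 0.6256 -0.0724  0.0499] [-4.4972  1.7544  4.4838] [0.2619 0.7213 0.0381] 0.011785212412405299
-19.065946374413336 turn to -87.2: 68.13405362558666
```

Emit:
jog_arm([
  [[0,0,0],6.2,255],
  [[0,0,0],6.2,255],
  [[0,0,0],6.2,255],
  [[0,0,0],6.2,255],
  [[0,0,0],6.2,255],
  [[0,0,0],6.2,255],
  [[0,0,0],6.2,255],
  [[0,0,0],6.2,255],
  [[0,0,0],6.2,255],
  [[0,0,0],6.2,255],
  [[0,0,0],6.2,255],
  [[0,0,0],0,255],
])

```text
t: 20.72
eef_pos: [0.6269, -0.0741, 0.0499]
tool_rot: [0.001, 1.0, 0.023, 0.001]
force: [0.5, -5.5, 1.6]
width: 0.0122
```

Emit:
jog_arm([
  [[0,0,0],0,255],
  [[0,0,0],0,255],
  [[0,0,0],0,255],
])

```text
t: 20.97
eef_pos: [0.6269, -0.0741, 0.0499]
tool_rot: [0.001, 1.0, 0.025, 0.001]
force: [-0.5, -5.4, 2.1]
width: 0.0124
```

Run:
```python
from h import *
s=monitor.state();print(s['t'],s['eef_pos'],s['force'],s['ft_torque'],s['width'])
g=R.from_quat(np.roll(s['tool_rot'],-1)).as_matrix();y=np.degrees(np.arctan2(g[1,1],g[0,1]));print(y,"turn to -87.2:",y+87.2)
```

```text
20.9667 [ 0.6269 -0.0741  0.0499] [-0.5374 -5.4357  2.0532] [-0.8653  0.0013 -0.115 ] 0.01236681115341035
-87.11646731029359 turn to -87.2: 0.08353268970641636
```

Emit:
jog_arm([
  [[0,0.1,0],0,255],
  [[0,0,0],0,200],
  [[0,0,0],0,150],
  [[0,0,0],0,100],
  [[0,0,0],0,70],
  [[0,0,0],0,70],
  [[0,0,-1],0,70],
  [[0,0,-2.5],0,70],
  [[0,0,-2.5],0,70],
  [[0,0,-3],0,70],
  [[0,0,-3],0,70],
  [[0,0,-3],0,70],
])

```text
t: 21.97
eef_pos: [0.626, -0.0735, 0.201]
tool_rot: [0.0, 1.0, 0.024, 0.0]
force: [0.8, 0.5, 1.1]
width: 0.0618
```

Emit:
jog_arm([
  [[2.5,0,-2.5],0,70],
  [[2.5,0,-2.5],0,70],
  [[0,0,0],0,70],
  [[0,0,0],0,70],
])

```text
t: 22.3
eef_pos: [0.6777, -0.0712, 0.252]
tool_rot: [0.0, 1.0, 0.024, 0.002]
force: [-0.5, 0.5, -1.3]
width: 0.0621
```

My x shift there went toward +x because the tool was turned half round, but the tips stayed above 0.20 m, clear of the 0.18 m cover. I'll back away to −x and look.

Emit:
jog_arm([
  [[-2.5,0,-2],0,70],
  [[-2.5,0,0],0,70],
  [[-2.5,0,0],0,70],
  [[-2.5,0,0],0,70],
  [[-2.5,0,0],0,70],
  [[-2.5,0,0],0,70],
  [[0,0,0],0,70],
  [[0,0,0],0,70],
  [[0,0,0],0,70],
])

```text
t: 23.05
eef_pos: [0.5258, -0.0783, 0.268]
tool_rot: [-0.0, 1.0, 0.024, -0.0]
force: [0.2, 0.2, 0.5]
width: 0.0622
```

Run:
```python
from h import *
import cv2
s=monitor.state();print(s['t'],s['eef_pos'],s['force'])
m=cams.camera_model("wrist");I=cams.camera("wrist")[:,:,::-1];D=cams.camera("side")[:,:,::-1][130:270,220:340]
S=cams.camera("scene")[:,:,::-1][150:270,240:340]
cv2.imwrite("pics/w6.png",I)
c=[.6563,-.0719,.049];print(proj(m,place(c,[(-30,0,76),(-8,0,76),(0,0,40),(-85,0,0),(85,0,40)])))
up=lambda i,h:cv2.resize(i,(int(i.shape[1]*h/i.shape[0]),h),interpolation=2)
k=I[:, 130:430]
x=np.hstack([up(S,320),up(D,320)])
y=cv2.resize(k,(228,320)) 
cv2.imwrite("pics/f.png",cv2.convertScaleAbs(np.hstack([x,y])[:,:800],alpha=1.3,beta=10));print(x.shape)
```

```text
23.05 [ 0.5258 -0.0783  0.268 ] [0.1543 0.2448 0.5241]
[[275.9833  93.9479]
 [275.9156  71.0702]
 [276.0118  67.9121]
 [276.3109 141.3995]
 [275.7576 -20.9586]]
(320, 540, 3)
```

View pics/f.png

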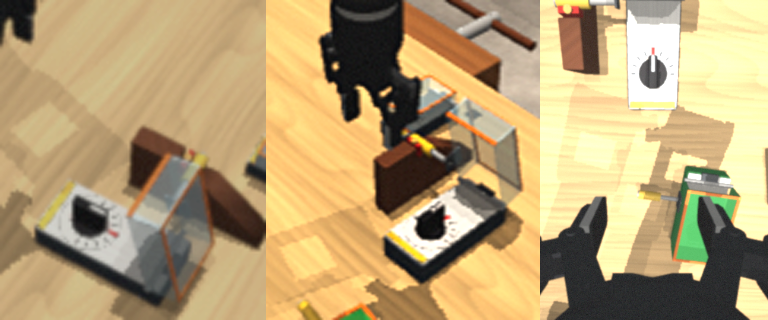

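The cover stands open on the wedge, and in the wrist view the pointer lines up with the red mark at about (653,50). I'll do one numeric check of the pointer angle, then hand in.

Run:
```python
from h import *
import cv2
I=cv2.imread("pics/w6.png").astype(int);r=I[60:120,245:310];hi=r.max(2)
# knob blob: dark region; pointer = bright pixels enclosed in its hull
d=(hi<80).astype(np.uint8);n,l,st,ce=cv2.connectedComponentsWithStats(d);k=1+np.argmax(st[1:,4]);print(st[k],ce[k])
pts=np.argwhere(l==k)[:,::-1].astype(np.int32);h=np.zeros_like(d);cv2.fillConvexPoly(h,cv2.convexHull(pts),1)
h=cv2.erode(h,np.ones((2,2)));p=np.argwhere((h>0)&(hi>120))[:,::-1].astype(float);print(len(p))
u,s,v=np.linalg.svd(p-p.mean(0));print("pointer centre",p.mean(0)+[245,60],"dir off vertical deg",np.degrees(np.arctan2(v[0][0],v[0][1])),s)
red=np.argwhere((r[...,2]-r[...,1]>60))[:,::-1];print("red",red.mean(0)+[245,60],"knob",ce[k]+[245,60])
s=monitor.state();print(s['t'],s['force'])
```

```text
[ 16  14  35  42 954] [33.1363 37.0157]
98
pointer centre [278.      84.3061] dir off vertical deg 0.0 [56.043  13.8564]
red [278.5  66.5] knob [278.1363  97.0157]
23.2 [ 1.0986 -0.8428  0.1855]
```

```bash
python3 -c "
from bench import job_done;print(job_done())"
```

```text
the job is handed in; nothing more can be done
None
```

I handed the job in at t ≈ 23 s of the 67 s allowed. The wedge is holding the cover open by itself and the dial is at the red mark. No verdict is reported on hand-in.

- **Wedge push:** I gripped the wedge at its block and slid it flat under the roller until the shoulder was felt. The final push read 14 N at the wrist. I estimate 2–5 N of that was bench friction, so the roller itself got roughly 9–12 N; I could not read that force directly.
- **Cover at its stop:** Between the before and after pictures the cover's trim moved about as far as predicted for 1.43–1.44 rad. I then eased the push to about 11 N and let go.
- **Dial:** It started at about 0.39 rad. I turned it until the gripper's measured yaw was within 0.1° of the red mark's direction. The last wrist picture shows the white pointer in line with the red mark to within about 1–2°.
- **Last checks:** The robot was well clear and the wrist force was about zero. The last pictures show the wedge under the roller with the cover open. I saw nothing disturbed, but I did not measure the other things again.

Two things did not go as expected:
- **Early wrist force:** While the roller was riding up the ramp the wrist read up to 14 N. Part of that was my own downward pressure on the wedge, which I later relieved.
- **Wrong-way move:** After turning the dial I moved 5 cm towards the cover instead of away from it. The fingertips were at least 2 cm above the cover's top, and nothing was touched.

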